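# Put the bench consumables back into their colour-coded trays

### The arm

A 6-joint arm with a two-finger parallel gripper is mounted at the origin on a cart in front of the work surface, level with it; the furniture and walls round the work are solid. World frame = base frame: x ahead of the robot, y to its left, z up, the work surface at z = 0. Lengths are in mm, angles in rad, forces in N, time in s.
With the tool pointing down it reaches from about 350 to 975 mm from the base axis. Payload 7.1 kg.
Tool frame: the origin (TCP) lies on the front face of the gripper's body, between the roots of the fingers; the fingertips stand 80 mm ahead of it and the grasp point (between the pads) lies 61 mm ahead of it (env.tips_ahead is the distance from the TCP to the fingertips, in mm); z points along the fingers, y is the line along which they close (so a half turn about z gives the same grasp; the last joint's range is limited). The gripper opens to 88 mm and grips with 3 to 60 N. Pads are 20 mm wide; open, the fingers measure 115 mm over their backs; the gripper's body (75 mm by 178 mm) begins 61 mm behind the grasp point.
Start: joints at [-1.139, 0.423, 1.63, -0, 1.089, -0.019], TCP at [272.318, -562.537, 302.675] pointing down, gripper open.
Joint ranges: [-3, 3], [-0.9, 2.11], [0.09, 2.58], [-1.31, 4.45], [0.11, 2.69], [-2.54, 2.54]. Speed limits (rad/s): [2.39, 2.39, 3.01, 3.14, 3.14, 3.14].

### API

Orientations are given as a unit quaternion [x, y, z, w].
In Python, from station import env, set_gripper, viewer, workorder gives the robot as it stands. Calls block until the motion is done:
- env.reach(position, orientation): joint-space move of the TCP to a pose.
- env.move_l(position, rot=None, rate=150, f_stop=None): straight line of the TCP; rot=None keeps the orientation; rate is the mean speed in mm/s. With f_stop (N) it stops when the force on the tool has changed by that much, and returns True; else False.
- env.move_joints(angles): joint-space move.
- set_gripper(opening): finger opening in mm; the grip force is fixed at half the most; returns when the fingers have stopped.
- env.hold(seconds).
- env.ik(position, orientation): joint angles nearest the present ones, or None.
- env.read_state(): the state.
- viewer.camera(name): name is "side" or "top" or "wrist"; returns the picture (420x560x3 uint8, blue, green, red); there is no depth.
- viewer.camera_params(name): a dict with "fx", "fy", "cx", "cy" (pixels), "pose" (4x4, takes a point from camera to world coordinates); the wrist camera has in their place "tool_from_camera" (4x4, takes a point from camera to tool coordinates, whose origin is the TCP and whose axes are the flange's). Camera axes: x right, y up, looking along -z (the intrinsics and any distortion apply to the point x, -y, -z); pixel columns grow to the right and rows downward; lengths in mm; the calibration is good to about 2 mm. A picture is of the moment at which its call begins: read the wrist's pose just before it. camera_params takes no time and is no camera call.
A pose or a line that the arm cannot do raises env.IKError and nothing moves.
- workorder.sign_off(): hands the job in; it is judged then, once.
The state is a dict: "time_s": time; "qpos": joint angles; "dq": joint speeds; "tau": joint torques, N m; "tool_pos": TCP position; "orientation": TCP orientation; "force": force on the tool from outside, world axes, zero at the start; "wrist_torque": the same for the moment, N m; "width": finger opening in mm; "grip_force": force on a finger pad.
Only numpy, scipy, OpenCV 4.12 (cv2) and the standard library are available. Lean on these libraries where they do the work, as an engineer would, in place of code of your own. Each camera call takes 0.05 s, during which the arm holds its last target. There are 200 camera calls.

### The job

Clear up the row of things along the front edge of the bench by kind: both tape rolls (amber and white) go into the yellow tray, both solder wire spools (green-rimmed and black-rimmed) into the green tray, and the small white carton into the red tray. Stand or lay each one flat on its tray's floor as it was on the bench, wholly within the rim and the two of a pair side by side, and leave the small amber flux bottle standing where it is.

Things in the scene. Friction and masses are not known exactly. Their poses are not given: they have to be found in the camera images.
- amber_tape_mid (a point): Amber (orange-brown) tape roll lying flat on the worktop, 56 mm diameter, 12 mm high, 50 g. Rigid; takes a grasp across its diameter from above. Point: its centre, half-way up; z is its axis (up).
- white_tape_mid (a point): White tape roll lying flat on the worktop, 60 mm diameter, 24 mm high, 50 g. Rigid; takes a grasp across its diameter from above. Point: its centre, half-way up; z is its axis (up).
- green_spool_mid (a point): Spool of solder wire with green rims, standing on its flange, 50 mm diameter, 44 mm high, 120 g. Rigid; takes a grasp across its diameter from above. Point: its centre, half-way up; z is its axis (up).
- black_spool_mid (a point): Spool of solder wire with black rims, standing on its flange, 44 mm diameter, 46 mm high, 120 g. Rigid; takes a grasp across its diameter from above. Point: its centre, half-way up; z is its axis (up).
- carton_mid (a point): Small closed white carton lying on the worktop, 50 (x) x 70 (y) x 34 (z) mm, 30 g. Rigid; takes a grasp across its 50 mm width from above. Point: its centre, half-way up; x across the 50 mm width, y along the 70 mm length, z up.
- flux_mid (a point): Small amber flux bottle with a white cap, 23 mm diameter, 38 mm high, 25 g, loose, standing in the same row. Leave it alone. Point: its centre, half-way up.
- tray_yellow: Low open tray of yellow plastic, fixed to the worktop, 126 (x) x 172 (y) x 17 mm high, with a 3 mm rim and a flat floor 12 mm above the worktop (free floor 120 x 166 mm, rim 5 mm above it); a small white card holder sits on the middle of its -x long side. Origin at the centre of its underside; x along the short side, y along the long side, z up. Place for the two tape rolls.
- tray_green: Low open tray of green plastic, fixed to the worktop, 126 (x) x 172 (y) x 17 mm high, with a 3 mm rim and a flat floor 12 mm above the worktop (free floor 120 x 166 mm, rim 5 mm above it); a small white card holder sits on the middle of its -x long side. Origin at the centre of its underside; x along the short side, y along the long side, z up. Place for the two solder spools.
- tray_red: Low open tray of red plastic, fixed to the worktop, 126 (x) x 172 (y) x 17 mm high, with a 3 mm rim and a flat floor 12 mm above the worktop (free floor 120 x 166 mm, rim 5 mm above it); a small white card holder sits on the middle of its -x long side. Origin at the centre of its underside; x along the short side, y along the long side, z up. Place for the carton.
Mind the look-alikes: they are no part of the job. What is shaped like the part that bears green_spool_mid but blue is not meant.

How it is judged:
By the outcome, as a careful person would: the job done as asked, in the order asked, and still so for the second after the job is handed in, with the robot touching nothing.
It also fails if it takes over 120 s, if anything falls off the work surface, if the arm or the gripper's body presses on something with over 40 N, if the wrist force passes 120 N, or if a joint passes its speed limit or range.

## Working session

There is one attempt and no reset: what is moved stays moved. The work goes in short steps, each a Python script; the robot and the scene stay as the last script left them, time stands still between calls to the robot, and variables do not carry over. Pictures are saved under pics/ and viewed, at most 14 in all, crops included, and the job is handed in when it is done.

```bash
ls; mkdir -p pics; python3 - <<'E'
from station import env,viewer
import cv2,json
for n in("top","side"):
    cv2.imwrite(f"pics/{n}0.png",viewer.camera(n)); 
    p=viewer.camera_params(n); print(n,{k:(v.tolist() if hasattr(v,'tolist') else v) for k,v in p.items()})
print(viewer.camera_params("wrist")); s=env.read_state(); print(s["orientation"],s["time_s"])
E
```

```text
pics
top {'fx': 496.37163678948394, 'fy': 496.37163678948394, 'cx': 279.45276028495664, 'cy': 216.53392383793496, 'pose': [[-0.00894070251919385, 0.9946629121991037, -0.10278985812842209, 404.06540214501246], [-0.9999089864108759, -0.007854256049425416, 0.01096948297253763, 12.70660191508276], [0.010103600013758018, 0.10287857773855509, 0.9946426069243436, 1443.504310029534], [0.0, 0.0, 0.0, 1.0]]}
side {'fx': 495.521548383002, 'fy': 495.521548383002, 'cx': 280.0134606000295, 'cy': 217.29136246970003, 'pose': [[-0.8447817344583007, 0.20823386211103742, -0.4929325306732619, -33.04182957030044], [-0.5344399893463435, -0.3744459824013575, 0.7577361704781964, 872.1808053137146], [-0.026790276465634498, 0.9035645327998457, 0.427613629522132, 539.2318807998128], [0.0, 0.0, 0.0, 1.0]]}
{'fx': 321.8027794183222, 'fy': 321.8027794183222, 'cx': 280.34552416267445, 'cy': 210.9356695167252, 'tool_from_camera': array([[ 3.12245160e-04,  9.61897302e-01,  2.73410830e-01,
         7.49086330e+01],
       [ 9.99999763e-01, -1.32629257e-04, -6.75428112e-04,
         8.03142012e-01],
       [-6.13430204e-04,  2.73410977e-01, -9.61897116e-01,
        -8.26136687e+01],
       [ 0.00000000e+00,  0.00000000e+00,  0.00000000e+00,
         1.00000000e+00]])}
[ 9.74703145e-01  2.23502389e-01 -1.40010842e-04 -6.64178833e-04] 0.1
```

View pics/top0.png

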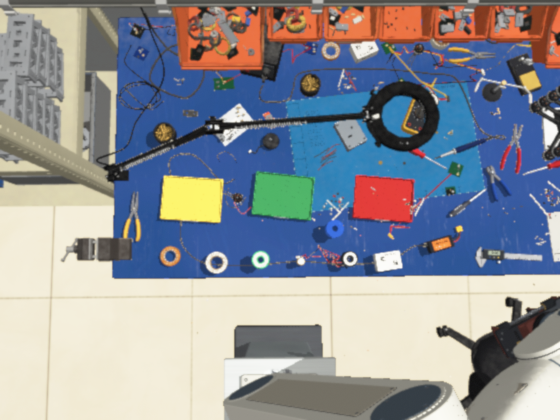

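View pics/side0.png

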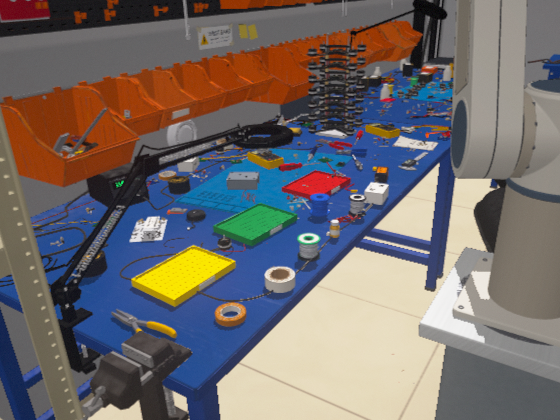

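Top view (up = +x, left = +y). The row runs amber tape (170,256), white tape (216,262), green-rimmed spool (260,260), flux (300,261), black-rimmed spool (350,259) and carton (388,261). The trays are yellow (191,199), green (283,196) and red (383,199).

The possible spools are (260,260) green, (350,259) black-rimmed and (336,229) blue. The blue one is the look-alike, so I leave it alone. I'll confirm this in one enlarged crop.

```bash
cat > h.py <<'E'
import numpy as np, cv2
from station import env,set_gripper,viewer,workorder
from scipy.spatial.transform import Rotation as R
def pix2w(p,uv,z,T=None):
    T=np.array(p["pose"]) if T is None else T
    d=T[:3,:3]@np.array([(uv[0]-p["cx"])/p["fx"],-(uv[1]-p["cy"])/p["fy"],-1])
    o=T[:3,3]; return o+d*(z-o[2])/d[2]
def down(yaw): # tool x at angle yaw in world, z down
    return (R.from_euler("z",yaw)*R.from_euler("x",np.pi)).as_quat()
def wT():
    s=env.read_state(); T=np.eye(4); T[:3,:3]=R.from_quat(s["orientation"]).as_matrix(); T[:3,3]=s["tool_pos"]
    return T@viewer.camera_params("wrist")["tool_from_camera"]
E
python3 - <<'E'
from h import *
p=viewer.camera_params("top")
for n,uv,z in [("amber",(170,256),12),("white",(216,262),24),("green",(260,260),44),("flux",(300,261),38),("black",(350,259),46),("carton",(388,261),34),("blue",(336,229),44),("ty",(191.5,199.5),17),("tg",(283,196.5),17),("tr",(383.5,199),17)]:
    print(n,pix2w(p,uv,z).round(0))
im=cv2.imread("pics/top0.png"); cv2.imwrite("pics/crop0.png",cv2.resize(im[165:280,150:420],None,fx=2.9,fy=2.9,interpolation=cv2.INTER_CUBIC))
for x,y in [(350,350),(350,-300),(520,250),(500,0)]:
  for yaw in (0,np.pi/2,-np.pi/2,np.pi):
    q=env.ik([x,y,200],down(yaw)); print(x,y,round(yaw,1),None if q is None else np.round(q,2))
E
```

```text
amber [441. 312.  12.]
white [422. 179.  24.]
green [426.  53.  44.]
flux [423. -60.  38.]
black [ 427. -200.   46.]
carton [ 421. -309.   34.]
blue [ 512. -162.   44.]
ty [603. 251.  17.]
tg [610. -14.  17.]
tr [ 600. -306.   17.]
350 350 0 [ 0.76  0.39  1.98 -0.    0.77  2.33]
350 350 1.6 [ 0.76  0.39  1.98 -0.    0.77  0.76]
350 350 -1.6 [ 0.76  0.39  1.98  0.    0.77 -2.38]
350 350 3.1 [ 0.76  0.39  1.98  0.    0.77 -0.81]
350 -300 0 [-0.73  0.35  2.06 -0.    0.73  0.84]
350 -300 1.6 [-0.73  0.35  2.06  0.    0.73 -0.73]
350 -300 -1.6 [-0.73  0.35  2.06 -0.    0.73  2.41]
350 -300 3.1 [-0.73  0.35  2.06  0.    0.73 -2.31]
520 250 0 [ 0.43  0.49  1.81 -0.    0.85  2.  ]
520 250 1.6 [ 0.43  0.49  1.81 -0.    0.85  0.43]
520 250 -1.6 None
520 250 3.1 [ 0.43  0.49  1.81  0.    0.85 -1.14]
500 0 0 [-0.02  0.4   1.97 -0.    0.77  1.55]
500 0 1.6 [-0.02  0.4   1.97 -0.    0.77 -0.02]
500 0 -1.6 None
500 0 3.1 [-0.02  0.4   1.97  0.    0.77 -1.59]
```

View pics/crop0.png

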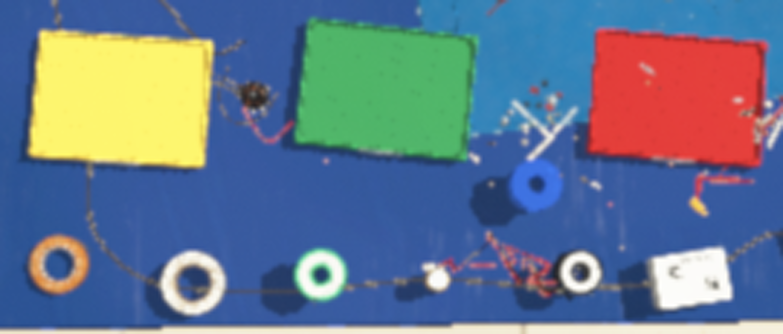

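The crop settles it: blue spool at crop (536,185) is the look-alike, green-rimmed at (320,275), black-rimmed at (579,271). The trays are turned a few degrees and so is the carton. Now a wrist look over each third of the bench.

```bash
python3 - <<'E'
from h import *
import pickle
out={}
for n,y in [("r",-270),("g",-10),("y",250)]:
    env.reach([500,y,280],down(np.pi/2)); env.hold(0.3)
    T=wT(); im=viewer.camera("wrist"); out[n]=(T,im); cv2.imwrite(f"pics/w_{n}.png",im)
pickle.dump(out,open("w.pkl","wb")); print(env.read_state()["time_s"])
E
```

```text
4.575
```

View pics/w_r.png

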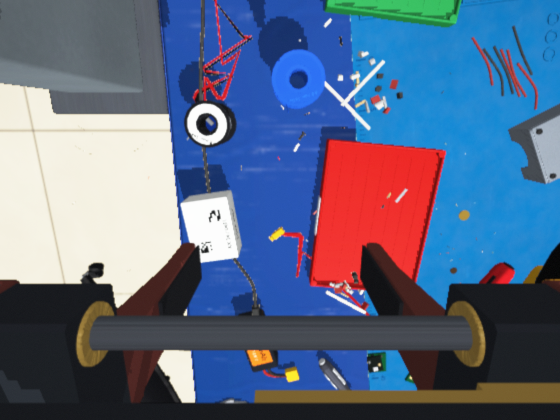

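View pics/w_g.png

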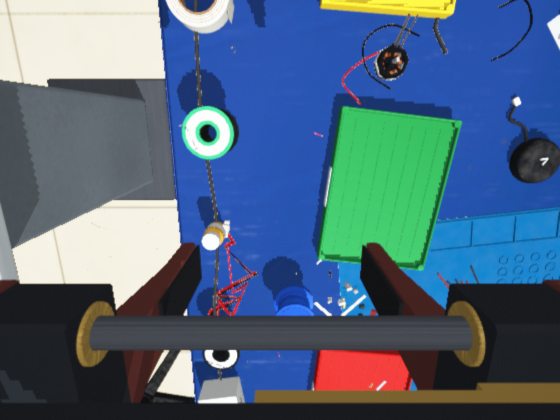

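View pics/w_y.png

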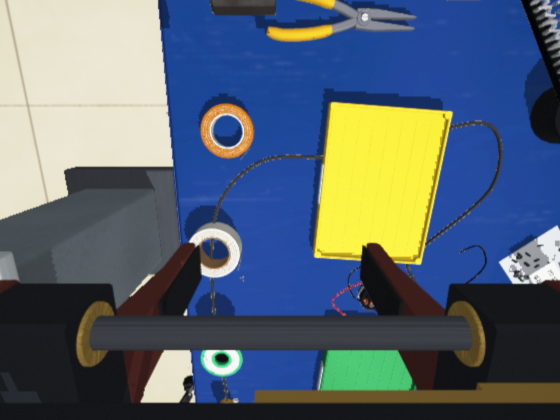

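The wrist views (right = +x, up = +y) show:
- **Red view:** black spool (207,123), carton (212,226), blue look-alike (299,80).
- **Green view:** green spool (208,132), flux (214,236).
- **Yellow view:** amber tape (227,130), white tape (217,250).

I can see all four corners of each tray. Next I compute the trays and enlarge the objects.

```bash
python3 - <<'E'
from h import *
import pickle
o=pickle.load(open("w.pkl","rb")); p=viewer.camera_params("wrist")
C={"r":[(329,140),(446,150),(413,288),(311,284)],"y":[(330,102),(452,112),(421,264),(315,257)],"g":[(343,106),(461,121),(427,269),(320,261)]}
for k,c in C.items():
    w=np.array([pix2w(p,u,17,o[k][0])[:2] for u in c]); r=cv2.minAreaRect(w.astype(np.float32))
    print(k,w.round(0).tolist(),w.mean(0).round(1),[np.linalg.norm(w[i]-w[i-1]).round() for i in range(4)],r[2])
tiles=[]
for k,c in [("y",(227,130)),("y",(217,250)),("g",(208,132)),("r",(208,123)),("r",(212,226))]:
    im=o[k][1][c[1]-40:c[1]+40,c[0]-40:c[0]+40]; im=cv2.resize(im,(260,260),interpolation=cv2.INTER_CUBIC)
    tiles.append(im)
tiles.append(tiles[0]*0)
cv2.imwrite("pics/m.png",np.vstack([np.hstack(tiles[:3]),np.hstack(tiles[3:])]))
E
```

```text
r [[551.0, -218.0], [676.0, -228.0], [659.0, -391.0], [537.0, -386.0]] [ 605.8 -305.6] [np.float64(169.0), np.float64(125.0), np.float64(164.0), np.float64(123.0)] 85.01112365722656
y [[552.0, 340.0], [677.0, 330.0], [666.0, 160.0], [541.0, 169.0]] [608.9 249.7] [np.float64(171.0), np.float64(126.0), np.float64(171.0), np.float64(125.0)] 86.08436584472656
g [[565.0, 76.0], [688.0, 61.0], [673.0, -106.0], [547.0, -96.0]] [618.1 -16.2] [np.float64(173.0), np.float64(124.0), np.float64(168.0), np.float64(127.0)] 84.077880859375
```

View pics/m.png

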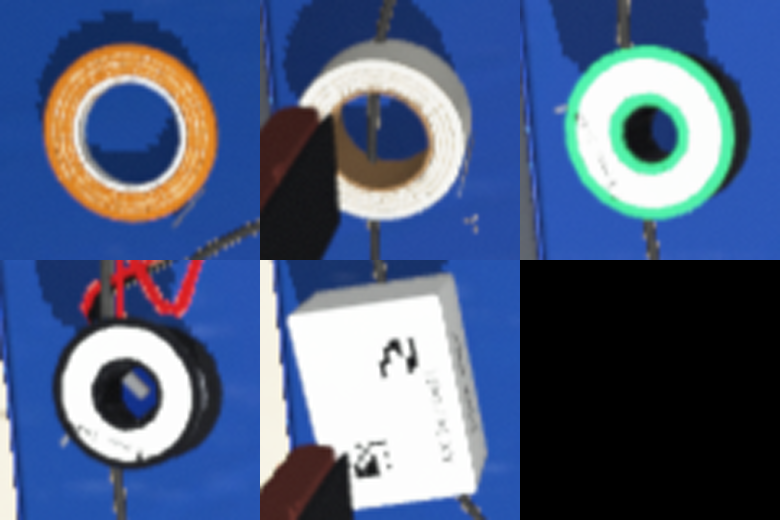

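The enlarged tiles show all five items clearly. The fingers hide part of the white tape's left edge and one carton corner. Amber goes first.

```bash
cat >> h.py <<'E'
import pickle
P=viewer.camera_params("wrist"); TR={"y":((608.9,249.7),-3.7),"g":((618.1,-16.2),-5.4),"r":((605.8,-305.6),-5.)}
def loc(k,uv,z): return pix2w(P,uv,z,pickle.load(open("w.pkl","rb"))[k][0])[:2]
def job(xy,tray,dy,z,relw,yaw=0.):
    """grasp at xy with TCP height z, place dy along the tray's long axis"""
    c,ty=TR[tray]; ty=np.radians(ty); t=np.array(c)+dy*np.array([-np.sin(ty),np.cos(ty)])
    qg,qp=down(np.pi/2+yaw),down(np.pi/2+ty)
    set_gripper(88); env.reach([*xy,165],qg); env.move_l([*xy,z],rate=120)
    set_gripper(0); s=env.read_state(); print("grip",xy.round(1),s["width"],s["grip_force"])
    env.move_l([*xy,165],rate=200); env.reach([*t,165],qp); print("held",env.read_state()["width"])
    env.move_l([*t,z+20],rate=200); hit=env.move_l([*t,z+12.7],rate=30,f_stop=6); env.hold(.2)
    print("hit",hit,env.read_state()["tool_pos"].__repr__())
    set_gripper(relw); env.hold(.2); env.move_l([*t,170],rate=150); print("t",env.read_state()["time_s"])
E
python3 - <<'E'
from h import *
w=[loc("r",(172+a/3.25,186+b/3.25),34) for a,b in [(28,56),(177,30),(216,234)]]
print(np.round(w,1),np.linalg.norm(w[0]-w[1]),np.linalg.norm(w[1]-w[2]),(w[0]+w[2])/2)
for k,uv,z in [("y",(214.8,252.8),24),("g",(208,132.6),44),("r",(206.8,123.6),46)]: print(loc(k,uv,z))
job(loc("y",(227,130.6),12),"y",42,82,66)
E
```

```text
[[ 395.  -281.6]
 [ 443.8 -273. ]
 [ 453.7 -344.3]] 49.49617569283562 72.02081036877982 [ 424.39715597 -312.92751607]
[426.302222   177.33961229]
[431.07189981  51.03311191]
[ 430.4517525 -200.4039167]
grip [444.5 311.7] 55.17334261632486 30.00078946352005
held 55.248484824285796
hit False array([611.77112477, 291.60559032,  94.95843131])
t 10.4667
```

```bash
python3 - <<'E'
from h import *
job(loc("y",(214.8,252.8),24),"y",-40,82,70)
job(loc("g",(208,132.6),44),"g",36,83,60)
env.reach([520,150,320],down(np.pi/2)); cv2.imwrite("pics/c1.png",viewer.camera("wrist"))
E
```

```text
grip [426.3 177.3] 59.740191192728 30.000590980052948
held 59.43110156721222
hit False array([606.41384944, 209.78336031,  94.91619226])
t 16.9333
grip [431.1  51. ] 49.724616791625536 30.000776946544647
held 49.43843533446151
hit False array([621.61360865,  19.61111617,  95.91692793])
t 23.5333
```

View pics/c1.png

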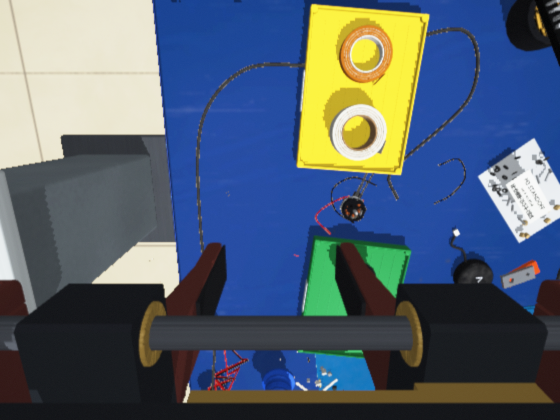

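Both tapes lie in the yellow tray, amber (366,53) and white (358,131). The finger hides the green spool. On to the black spool and the carton, then I'll check from above.

```bash
python3 - <<'E'
from h import *
im=viewer.camera("top"); g=im[165:280,150:420]
job(loc("r",(206.8,123.6),46),"g",-36,84,56)
job(np.array([424.4,-312.9]),"r",0,82,62,np.radians(9))
env.reach([480,-330,320],down(np.pi/2)); env.move_joints(np.array(env.read_state()["qpos"])*[0,1,1,1,1,1]+[-1.2,0,0,0,0,0])
a=cv2.resize(viewer.camera("top")[165:280,150:420],None,fx=2.9,fy=2.6,interpolation=cv2.INTER_CUBIC)
b=viewer.camera("side")[180:340,120:400]; b=cv2.resize(b,(a.shape[1],290))[:,:]
cv2.imwrite("pics/end.png",np.vstack([a,b])); print(env.read_state()["time_s"])
E
```

```text
grip [ 430.5 -200.4] 43.46110580962717 30.00026285648346
held 43.61226875049067
hit False array([614.85428745, -51.9662105 ,  96.94700022])
t 32.0083
grip [ 424.4 -312.9] 49.8796481545243 29.966822862625122
held 49.70156595210145
hit False array([ 605.95011694, -305.60403504,   94.9465219 ])
t 39.0917
41.2583
```

View pics/end.png

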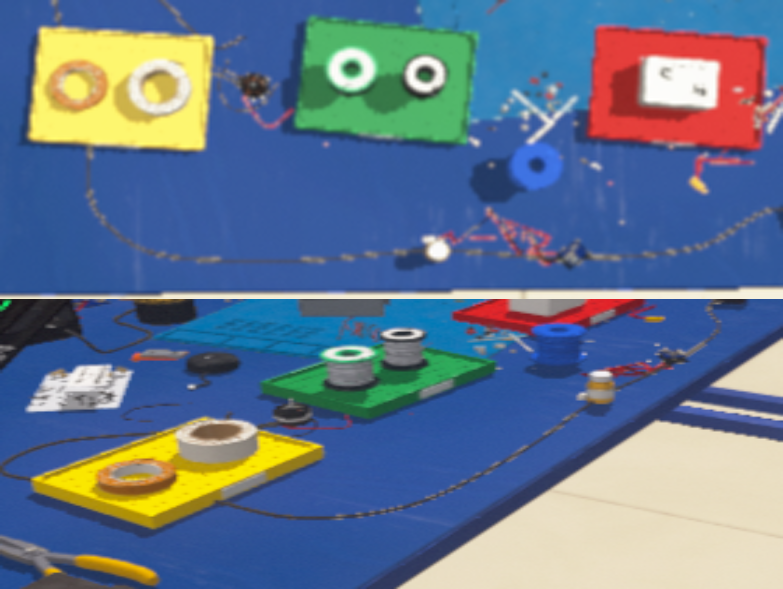

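The tapes are at (78,85) and (159,87) in the yellow tray, and the spools stand at (352,69) and (425,75) in the green one. The carton lies at (680,82) in the red tray, all of them inside the rims. The flux bottle (437,250) and the blue spool are where they were, and the arm is clear.

```bash
python3 -c "
from station import workorder; print(workorder.sign_off())"
```

```text
the job is handed in; nothing more can be done
None
```

The job is handed in: both tape rolls are in the yellow tray, both solder spools in the green, and the carton in the red, with the flux bottle and blue spool untouched, in about 41 s of robot time.

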